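# Lock the fuel pump into a motorcycle tank

### The job

The fuel pump of this upside-down motorcycle tank still stands up on its spring, with its lock ring loose above the three hooks of the pump neck. Turn the ring clockwise by its lugs to about the white mark and feel, with a light push, for the place where its gaps drop over the hooks; push it straight down home, and, still holding it down, turn it on clockwise under the hooks to its stop, with the arrow at the red mark, then let go. Do not force it against the hooks, they bend. Keep off the painted tank itself and leave the paint tin, tape roll and brush where they are.

Things in the scene. Friction and masses are not known exactly. Their poses are not given: they have to be found in the camera images.
- tank: glossy black motorcycle fuel tank with gold lines, upside down in a plywood cradle, fixed, 510 mm long (nose to its +y), up to 300 mm wide, flat underside up. Origin on the bench under its middle; the underside is 200 mm above. Freshly painted: not to be touched
- neck: fixed grey pump neck on the tank's underside: round seat, 176 mm across, 15 mm high. Origin on its axis on the tank's underside, z up. Three dark steel hooks, 120 deg apart, are welded on it by hand: 29 mm high, 17 mm wide, 61 to 77 mm from the axis, overhang 23 to 29 mm above the origin (they bend at about 45 N); one stands about 35 deg anticlockwise (seen from above) of the white mark
- pump_axis (a point): on the ring's vertical turning axis, 36 mm above the neck's origin: the height of the upper face of the ring's plate while the spring holds it up
- open_mark (a point): inner end of the white mark on the neck seat, 73 mm from the axis, 15 mm above the neck's origin. A rough guide: with the arrow near here the ring's gaps lie over the hooks, but as those are hand-welded the true place is up to 8 deg either side. There the gaps have 2.5 deg of play each way; elsewhere the plate lands hard on the hook tops after 2 mm of push
- locked_mark (a point): inner end of the red mark on the neck seat, 73 mm from the axis, 15 mm above the neck's origin, 50 deg clockwise (seen from above) of the white mark. The ring comes to its stop here
- lock_ring: zinc ring plate, 136 mm across, 5 mm thick, 58 mm hole, three gaps in its outer edge; captive on the pump head, turns about the axis (drag 0.25 N m, about twice that under the hooks) and rides down with the pump. It starts 43 to 86 deg anticlockwise of the white mark. Origin on the axis, 36 mm below the plate's upper face
- ring_arrow (a point): tip of the yellow arrow on the ring plate's upper face, 73 mm from the axis
- pump: sprung pump head that carries the ring; only slides up and down. Its spring lifts it with 6 N at the top, 15 N pushed home on its seat 15 mm down (3 N more if pushed at 25 mm/s); with the ring under the hooks it settles 13 mm down, springing up again if let go before. Its connector stands 16 mm above the ring plate, within 28 mm of the axis. Origin as for the ring
- lug_arrow (a point): top centre of the yellow-topped lug in line with the arrow. Each of the three lugs is an upright block on the ring, 28 mm high above the plate, 12 mm thick along the turn, 20 mm long along the radius, its centre 42 mm from the axis. Beside a lug, nearer the axis than 58 mm, fingers may rest on the plate and clear the hooks through the whole turn
- lug_left (a point): top centre of the lug 120 deg anticlockwise (from above) of the yellow one; plain zinc, same size
- lug_right (a point): top centre of the lug 120 deg clockwise (from above) of the yellow one; plain zinc, same size
- paint_tin: closed tin of gold paint, 89 mm across, 100 mm high, standing on the bench; origin under its middle; leave alone
- tape_roll: roll of masking tape, 110 mm across, 25 mm high, lying on the bench; origin under its middle; leave alone
- striping_brush: lining brush, 170 mm long, lying on the bench; origin under its middle; leave alone

How it is judged:
By the outcome, as a careful person would: the job done as asked, in the order asked, and still so for the second after the job is handed in, with the robot touching nothing.
It also fails if it takes over 64 s, if anything falls off the work surface, if the arm or the gripper's body presses on something with over 40 N, if the wrist force passes 120 N, or if a joint passes its speed limit or range.

### The arm

A 6-joint arm with a two-finger parallel gripper is mounted at the origin on the work surface. World frame = base frame: x ahead of the robot, y to its left, z up, the work surface at z = 0. Lengths are in m, angles in rad, forces in N, time in s.
With the tool pointing down it reaches from about 0.3 to 0.95 m from the base axis. Payload 3.1 kg.
Tool frame: the origin (TCP) lies at the centre of the arm's flange, where the gripper is bolted on; the fingertips stand 173 mm ahead of it and the grasp point (between the pads) lies arm.grip_depth ahead of it (arm.grip_depth is the distance from the TCP to the grasp point, in m); z points along the fingers, y is the direction in which the jaws open and shut (so a half turn about z gives the same grasp; the last joint's range is limited). The gripper opens to 85 mm and grips with 20 to 120 N. Pads are 22 mm wide; open, the fingers measure 114 mm over their backs; the gripper's body (76 mm by 85 mm) begins 54 mm behind the grasp point. The pads swing forward as they close: fully open they stand 13 mm farther back than shut.
Start: joints at [-1.254, 0.308, 1.634, -0, 1.2, -0.07], TCP at [0.236, -0.579, 0.405] pointing down, gripper open.
Joint ranges: [-3.06, 3.06], [-0.79, 1.96], [0.05, 2.63], [-1.19, 4.34], [0.05, 2.64], [-2.94, 2.94]. Speed limits (rad/s): [2.79, 2.79, 3.14, 3.14, 3.14, 3.14].

### API

Orientations are given as a unit quaternion [x, y, z, w].
In Python, from bench import arm, vision, finish_job gives the robot as it stands.
- The arm moves only by the tool drive_tool, never from a script. Its argument "steps" is a list of rows, each a list of 6 numbers: the shift along the tool's x, y, z in m, then the turn, a rotation vector about the tool's x, y, z in degrees. A call has exactly 10 rows; each row shifts and turns the pose as measured when the row begins, along the tool's axes as they then stand; what a row does not reach is not made up. A row lasts 1/12 s, in which the tool goes at most 41.7 mm and 7.16 degrees, less where a joint would pass 70% of its speed; a pose out of reach is approached as far as the arm can. A call with a gripper value outside its range is refused whole. "grip" is the opening, from -1 (shut) to 1 (fully open), so that 0 is half open, set as the call begins (left out, the last holds). The fingers move at their own pace and stop on an object; the grip force is fixed at half the most. Time passes only in rows, so rows that do not move let the fingers close, or fill a call up. It gives the time, the measured TCP pose, the force and the opening at its end, in the units of the state.
- arm.get_obs(): the state, without advancing time (a new reading comes with each control period).
- vision.capture(name): name is "scene" or "top"; returns the picture (480x640x3 uint8, red, green, blue); there is no depth.
- vision.camera_model(name): a dict with "fov_y" (degrees; the focal length in pixels is half the picture's height over the tangent of half this angle, whatever the lens; pixels are square), "cx", "cy" (the principal point, pixels), "R" (3x3) and "t" (3): a world point X has camera coordinates R X + t. Camera axes: x right, y down, z forward; pixel columns grow to the right and rows downward; lengths in m; the calibration is good to about 2 mm. A picture is of the moment at which its call begins. camera_model takes no time and is no camera call.
- finish_job(): hands the job in, once; it reports no verdict.
Trained networks look in the newest picture that a camera, given by its name, has taken for a name from the list of things; names that differ only in an ending like _2 or _b are one class to them, and where a whole thing is asked for, a point or a joint stands for the part that bears it (a point fixed in the world has none). Each returns a list of dicts, best first, with "p" (0 to 1); they miss things now and then, are a little off and sometimes report something else, mostly with a low value. They report only what shows in the picture. A call takes as long as a camera call.
- vision.recognise(query, camera): "bbox" ([left, top, width, height] as shares, 0 to 1, of the picture: columns of its width, rows of its height, round what is visible of it).
- vision.masks_of(query, camera): "pixels" (480x640 bool, what is visible of it) and "bbox" ([left, top, width, height] as shares, 0 to 1, of the picture: columns of its width, rows of its height, round what is visible of it).
- vision.pinpoint(query, camera): "at" ([column, row] as shares, 0 to 1, of the picture: columns of its width, rows of its height: a listed point, or the origin of a listed thing).
The state is a dict: "clock": time; "q": joint angles; "joint_velocities": joint speeds; "effort": joint torques, N m; "position": TCP position; "tcp_rot": TCP orientation; "ft_force": force on the tool from outside, world axes, zero at the start; "torque": the same for the moment, N m; "opening": finger opening in m.
Only numpy, scipy, OpenCV 4.12 (cv2) and the standard library are available. Lean on these libraries where they do the work, as an engineer would, in place of code of your own. Each camera call takes 0.05 s, during which the arm holds its last target. There are 200 camera calls.

## Working session

There is one attempt and no reset: what is moved stays moved. The work goes in short steps, Python scripts to look and compute and a tool call to move; the robot and the scene stay as the last step left them, time stands still between calls to the robot, and variables do not carry over. Pictures are saved under pics/ and viewed, about 8 in all and at most 12, crops included, and the job is handed in when it is done.

Besides the shell and the picture viewer there is one more tool, called after "Request:" as name(argument=value, ...) on one line, values as JSON. drive_tool: Moves the arm, as the interface text tells. Its arguments: {"type":"object","properties":{"steps":{"type":"array"},"grip":{"type":"number"}},"required":["steps"]}

```bash
mkdir -p pics
cat > h.py <<'E'
import numpy as np, cv2
from scipy.spatial.transform import Rotation as Rn
from bench import arm, vision, finish_job
def K(n):
    m=vision.camera_model(n); f=240/np.tan(np.radians(m['fov_y']/2)); return f,m
def ray(n,px):
    f,m=K(n);R=np.array(m['R']);t=np.array(m['t'])
    d=R.T@np.array([(px[0]-m['cx'])/f,(px[1]-m['cy'])/f,1]);return -R.T@t,d
def atz(n,px,z):
    o,d=ray(n,px);return o+d*(z-o[2])/d[2]
def proj(n,X):
    f,m=K(n);c=np.array(m['R'])@X+np.array(m['t']);return np.array([m['cx']+f*c[0]/c[2],m['cy']+f*c[1]/c[2]])
def tri(p1,p2):
    o1,d1=ray('top',p1);o2,d2=ray('scene',p2)
    A=np.stack([d1,-d2],1);s=np.linalg.lstsq(A,o2-o1,rcond=None)[0]
    a=o1+d1*s[0];b=o2+d2*s[1];return (a+b)/2,np.linalg.norm(a-b)
def save(n,f):
    im=vision.capture(n);cv2.imwrite('pics/'+f,im[:,:,::-1]);return im
def pin(q,c):
    r=vision.pinpoint(q,c)
    return [(np.round(np.array(a['at'])*[640,480],1).tolist(),round(a['p'],2)) for a in r[:2]]
E
python3 - <<'E'
from h import *
a=save('top','t1.png');b=save('scene','s1.png')
for n in('top','scene'):
    f,m=K(n);R=np.array(m['R']);print(n,f,(-R.T@np.array(m['t'])).round(3),R.round(2).tolist(),m['cx'],m['cy'])
for q in['neck','pump_axis','open_mark','locked_mark','ring_arrow','lug_arrow','lug_left','lug_right']:
    p=pin(q,'top');s=pin(q,'scene');print(q,p,s)
    if p and s: print('   ',*[x.round(4) if hasattr(x,'round') else x for x in tri(p[0][0],s[0][0])])
o=arm.get_obs();print(o,arm.grip_depth)
E
```

```text
top 533.4106081308269 [0.186 0.08  1.845] [[-0.11, -0.99, -0.0], [-0.97, 0.11, -0.2], [0.2, -0.02, -0.98]] 321.10394838675654 247.7337355044861
scene 559.5920705134032 [1.357 0.67  1.585] [[-0.55, 0.83, -0.01], [0.68, 0.44, -0.58], [-0.48, -0.33, -0.81]] 312.435774521013 241.11673842808395
neck [([349.0, 237.8], 0.85), ([351.0, 237.7], 0.57)] [([269.0, 217.0], 0.87)]
    [ 0.5433 -0.0496  0.2145] 0.0137
pump_axis [([352.6, 235.2], 0.71)] [([271.8, 212.7], 0.58)]
    [ 0.5406 -0.0513  0.2346] 0.0065
open_mark [([351.7, 211.3], 0.93), ([326.8, 225.5], 0.69)] [([253.7, 227.0], 0.62), ([250.6, 216.8], 0.19)]
    [ 0.617  -0.0598  0.2392] 0.0015
locked_mark [([373.3, 224.4], 0.97)] [([249.5, 216.5], 0.91), ([278.0, 200.1], 0.33)]
    [ 0.5734 -0.1207  0.2035] 0.0126
ring_arrow [([329.9, 227.9], 0.73), ([347.5, 235.4], 0.27)] []
lug_arrow [([339.4, 227.5], 0.92)] [([274.0, 219.5], 0.87)]
    [ 0.5675 -0.0164  0.2526] 0.0024
lug_left [([351.7, 243.3], 0.73), ([341.8, 228.4], 0.66)] [([279.6, 199.1], 0.7)]
    [ 0.5077 -0.0424  0.2726] 0.0065
lug_right [([366.9, 228.2], 0.8)] [([258.4, 208.2], 0.79)]
    [ 0.5546 -0.0949  0.2426] 0.0118
{'clock': 0.9, 'q': array([-1.25373124e+00,  3.08078699e-01,  1.63382755e+00, -1.71399128e-05,
        1.19969383e+00, -6.97204871e-02]), 'joint_velocities': array([ 0.00024164, -0.00010094, -0.00144742,  0.00076499, -0.00113458,
        0.00075499]), 'effort': array([ 6.81932215e-04, -4.15276265e+01, -2.77088553e+01, -3.59510966e-05,
        7.05592047e-04, -9.78843161e-06]), 'position': array([ 0.23571771, -0.57884077,  0.40467215]), 'tcp_rot': array([ 9.81357229e-01,  1.92192581e-01, -8.38299619e-06, -2.69459531e-06]), 'ft_force': array([ 0.16536815, -0.54367862, -0.35403153]), 'torque': array([ 0.01688894,  0.02584645, -0.00121477]), 'opening': 0.08512386110843617} 0.1547
```

View pics/t1.png

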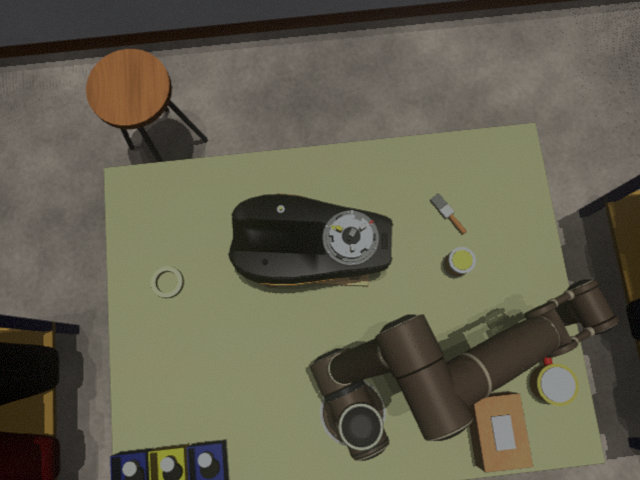

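View pics/s1.png

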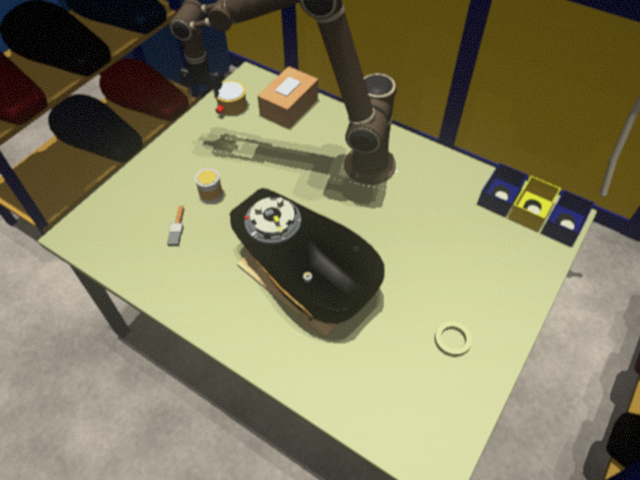

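The tank's nose is left in the top view and the neck is at about (351,237) there, (272,217) in the scene view. The arrow is yellow at about (336,227). I'll crop both enlarged.

Run:
```python
import cv2,numpy as np
t=cv2.imread('pics/t1.png')[200:275,313:388];s=cv2.imread('pics/s1.png')[180:255,235:310]
cv2.imwrite('pics/c1.png',np.hstack([cv2.resize(x,(400,400),interpolation=cv2.INTER_CUBIC) for x in(t,s)]))
```

```text
(no output)
```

View pics/c1.png

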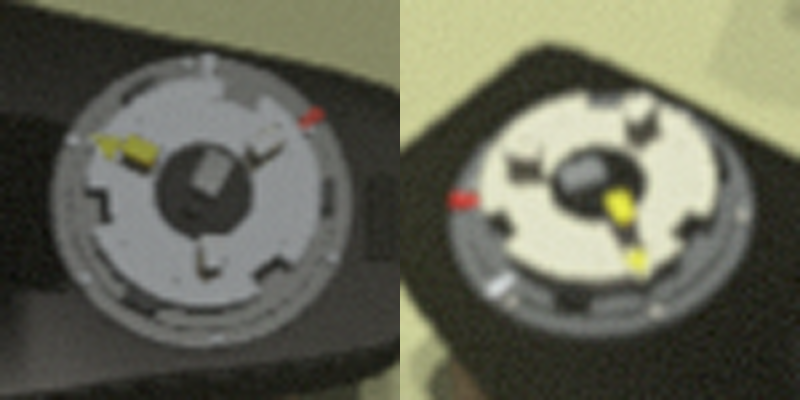

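```bash
cat > fit.py <<'E'
from h import *
from scipy.optimize import least_squares
c=lambda n,u,v:np.array([313+u/5.3333,200+v/5.3333])if n=='top' else np.array([235+(u-400)/5.3333,180+v/5.3333])
# name, radius, z, which angle, offset(ccw deg)
obs=[('top',202,203,0,.215,0,0),('scene',602,212,0,.215,0,0),
('top',208,65,.0775,.215,1,0),('top',315,118,.0775,.215,1,-50),('scene',498,287,.0775,.215,1,0),('scene',463,201,.0775,.215,1,-50),
('top',95,140,.073,.236,2,0),('top',142,150,.042,.264,2,0),('scene',640,262,.073,.236,2,0),('scene',620,205,.042,.264,2,0),
('top',205,245,.042,.264,2,120),('top',262,142,.042,.264,2,-120),('scene',643,125,.042,.264,2,120),('scene',525,163,.042,.264,2,-120)]
def res(p):
    r=[]
    for n,u,v,rad,z,w,off in obs:
        a=np.radians((p[2] if w==1 else p[3])+off)
        d=np.array([p[4],p[5]]) if n=='scene' else 0
        r.append(proj(n,np.array([p[0]+rad*np.cos(a),p[1]+rad*np.sin(a),z]))-c(n,u,v)+d)
    return np.r_[np.array(r).ravel(),np.array(p[4:])*.5]
s=least_squares(res,[.545,-.05,-10,50,0,0]);print(s.x.round(4));print(res(s.x)[:-2].reshape(-1,2).round(1).tolist())
E
python3 fit.py
```

```text
[ 5.41500e-01 -4.94000e-02 -1.09098e+01  5.76704e+01  8.00400e-01
  2.50510e+00]
[[-0.1, -1.1], [-0.5, -0.4], [0.4, 1.0], [-1.4, 0.9], [0.4, -0.1], [0.9, 0.4], [-0.9, -0.8], [-0.5, -0.5], [0.7, 3.3], [0.0, 0.9], [1.3, 1.0], [0.8, -0.7], [-0.9, -2.6], [-0.9, -2.1]]
```

```bash
sed -i "s/('top',205,245/('top',206,238/;s/('top',262,142/('top',265,140/;s/('scene',643,125/('scene',641,108/;s/('scene',525,163/('scene',525,150/;s/*.5\]/*W]/;s/^def res/W=.5\ndef res/" fit.py; echo "
W=50
s=least_squares(res,s.x);print(s.x.round(4));print(res(s.x)[:-2].reshape(-1,2).round(1).tolist())">>fit.py; python3 fit.py
```

```text
[ 5.42100e-01 -5.01000e-02 -1.00314e+01  5.77393e+01  9.89200e-01
  1.64050e+00]
[[0.1, -1.2], [-0.6, -1.2], [0.2, 0.8], [-1.4, 0.5], [0.6, -0.7], [0.8, -0.2], [-0.8, -0.9], [-0.3, -0.7], [0.7, 2.5], [-0.0, 0.0], [1.3, 2.1], [0.4, -0.5], [-0.6, -0.3], [-1.0, -0.5]]
[ 5.4320e-01 -4.7500e-02 -9.9917e+00  5.7722e+01  1.5000e-03  3.0000e-03]
[[-0.8, -1.5], [-1.1, -2.2], [-0.6, 0.5], [-2.3, 0.2], [0.1, -1.7], [0.2, -1.2], [-1.6, -1.2], [-1.2, -1.0], [0.2, 1.5], [-0.5, -1.0], [0.4, 1.9], [-0.5, -0.8], [-1.1, -1.3], [-1.5, -1.5]]
```

Request:
drive_tool(steps=[[0.01, -0.008, -0.03, 0, 0, 0], [0.025, -0.02, -0.02, 0, 0, 0], [0.028, -0.022, -0.015, 0, 0, 0], [0.028, -0.022, -0.01, 0, 0, 0], [0.028, -0.022, -0.01, 0, 0, 0], [0.028, -0.022, -0.01, 0, 0, 0], [0.028, -0.022, 0, 0, 0, 0], [0.028, -0.022, 0, 0, 0, 0], [0.028, -0.022, 0, 0, 0, 0], [0.028, -0.022, 0, 0, 0, 0]], grip=-0.18)

```text
clock: 1.73
position: [0.4017, -0.2872, 0.5048]
tcp_rot: [0.983, 0.185, 0.002, 0.003]
ft_force: [1.2, -0.4, -0.1]
opening: 0.0351
```

```bash
cat > d.py <<'E'
import sys
from h import *
# usage: d.py x y z phi : delta in tool axes to get to target TCP; prints pose in ring polar coords
AX=np.array([.5425,-.049])
def rep():
    o=arm.get_obs();R=Rn.from_quat(o['tcp_rot']);M=R.as_matrix();p=o['position']
    phi=np.degrees(np.arctan2(M[1,0],M[0,0]));d=p[:2]-AX
    print('t',round(o['clock'],2),'p',p.round(4),'phi',phi.round(2),'tilt',(M[:2,2]).round(4),'r',np.hypot(*d).round(4),'ang',np.degrees(np.arctan2(d[1],d[0])).round(2),'open',round(o['opening'],4))
    f=o['ft_force'];a=np.radians(phi);print('F',f.round(1),'rad',round(f[0]*np.cos(a)+f[1]*np.sin(a),1),'ccw',round(-f[0]*np.sin(a)+f[1]*np.cos(a),1),'Mz',round(float(o['torque'][2]),2),'q6',np.degrees(o['q'][5]).round(0))
    return p,M,phi
if __name__=='__main__':
    p,M,phi=rep()
    if len(sys.argv)>1:
        T=[float(v) for v in sys.argv[1:]]
        print('shift',(M.T@(np.array(T[:3])-p)).round(4),'turn z',round(phi-T[3],2))
E
python3 d.py .565 -.0135 .5 57.7
```

```text
t 1.73 p [ 0.4017 -0.2872  0.5048] phi 21.37 tilt [ 0.0046 -0.0042] r 0.2766 ang -120.59 open 0.0351
F [ 1.2 -0.4 -0.1] rad 1.0 ccw -0.8 Mz -0.01 q6 28.0
shift [ 0.2517 -0.1954  0.0044] turn z -36.33
```

Request:
drive_tool(steps=[[0.028, -0.022, 0, 0, 0, 0], [0.028, -0.022, 0, 0, 0, 0], [0.028, -0.022, 0, 0, 0, 0], [0.028, -0.022, 0, 0, 0, 0], [0.028, -0.022, 0, 0, 0, 0], [0.028, -0.022, 0, 0, 0, 0], [0.028, -0.022, 0, 0, 0, 0], [0.025, -0.018, 0, 0, 0, 0], [0.01, -0.01, 0, 0, 0, 0], [0, 0, 0, 0, 0, 0]])

```text
clock: 2.57
position: [0.5569, -0.0127, 0.5077]
tcp_rot: [0.982, 0.189, 0.007, 0.004]
ft_force: [0.2, -0.8, -0.5]
opening: 0.0353
```

Request:
drive_tool(steps=[[0, 0, 0, 0, 0, -6], [0, 0, 0, 0, 0, -6], [0, 0, 0, 0, 0, -6], [0, 0, 0, 0, 0, -6], [0, 0, 0, 0, 0, -6], [0, 0, 0, 0, 0, -5], [0, 0, 0, 0, 0, 0], [0, 0, 0, 0, 0, 0], [0, 0, 0, 0, 0, 0], [0, 0, 0, 0, 0, 0]])

```text
clock: 3.4
position: [0.5547, -0.0161, 0.5076]
tcp_rot: [0.874, 0.486, 0.003, 0.007]
ft_force: [0.6, 0.1, -0.2]
opening: 0.035
```

```bash
python3 d.py .565 -.0135 .46 57.7
```

```text
t 3.4 p [ 0.5547 -0.0161  0.5076] phi 58.18 tilt [ 0.0116 -0.0087] r 0.0351 ang 69.61 open 0.035
F [ 0.6  0.1 -0.2] rad 0.5 ccw -0.5 Mz -0.05 q6 26.0
shift [0.0077 0.0067 0.0476] turn z 0.48
```

```bash
cat > e.py <<'E'
s=open('d.py').read()
s=s.replace("'turn z',round(phi-T[3],2))","'turn',np.degrees(Rn.from_matrix(M.T@Rd).as_rotvec()).round(2))")
s=s.replace("        print('shift'","        a=np.radians(T[3]);Rd=np.array([[np.cos(a),np.sin(a),0],[np.sin(a),-np.cos(a),0],[0,0,-1]])\n        print('shift'")
open('d.py','w').write(s)
E
python3 e.py; python3 d.py .565 -.0135 .46 57.7
```

```text
t 3.4 p [ 0.5547 -0.0161  0.5076] phi 58.18 tilt [ 0.0116 -0.0087] r 0.0351 ang 69.61 open 0.035
F [ 0.6  0.1 -0.2] rad 0.5 ccw -0.5 Mz -0.05 q6 26.0
shift [0.0077 0.0067 0.0476] turn [0.83 0.07 0.48]
```

Request:
drive_tool(steps=[[0.002, 0.002, 0.012, 0.4, 0, 0.2], [0.002, 0.002, 0.012, 0.4, 0, 0.2], [0.002, 0.002, 0.012, 0.1, 0, 0.1], [0.002, 0.001, 0.012, 0, 0, 0], [0, 0, 0, 0, 0, 0], [0, 0, 0, 0, 0, 0], [0, 0, 0, 0, 0, 0], [0, 0, 0, 0, 0, 0], [0, 0, 0, 0, 0, 0], [0, 0, 0, 0, 0, 0]])

```text
clock: 4.23
position: [0.5658, -0.013, 0.4518]
tcp_rot: [0.877, 0.481, -0.003, -0.002]
ft_force: [0.1, 0.2, 0.0]
opening: 0.0354
```

```bash
python3 d.py .565 -.0135 .435 57.7
python3 - <<'E'
from h import *
t=save('top','t2.png')[200:275,313:388];s=save('scene','s2.png')[170:245,235:310]
cv2.imwrite('pics/c2.png',np.hstack([cv2.resize(x,(400,400),interpolation=cv2.INTER_CUBIC) for x in(t,s)])[:,:,::-1])
E
```

```text
t 4.23 p [ 0.5658 -0.013   0.4518] phi 57.46 tilt [-0.0077  0.0008] r 0.0429 ang 57.07 open 0.0354
F [0.1 0.2 0. ] rad 0.2 ccw -0.0 Mz 0.04 q6 27.0
shift [-0.0008 -0.0003  0.0168] turn [-0.4   0.2  -0.24]
```

View pics/c2.png

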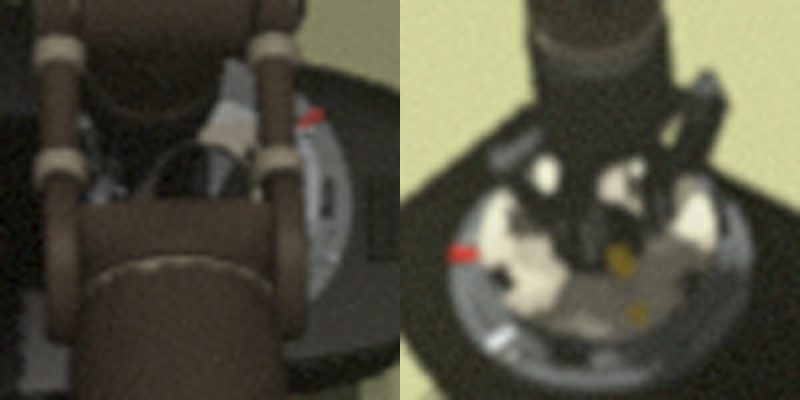

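Run:
```python
from h import *
im=cv2.imread('pics/s2.png')[185:235,245:295]
g=cv2.resize(im,(600,600),interpolation=cv2.INTER_CUBIC);g=(255*(g/255.)**.45).astype('uint8')
o=arm.get_obs();M=Rn.from_quat(o['tcp_rot']).as_matrix();p=o['position']
for y in(-.0177,.0177):
  for x in(-.011,.011):
    q=(proj('scene',p+M@[x,y,.170])-[245,185])*12;print(q.round());cv2.circle(g,tuple(int(v) for v in q),4,(0,0,255),1)
for X in([.565,-.0135,.264],[.5425,-.049,.252]):
    q=(proj('scene',np.array(X))-[245,185])*12;cv2.circle(g,tuple(int(v) for v in q),4,(255,0,255),1)
cv2.imwrite('pics/c3.png',g)
```

```text
[413. 286.]
[446. 349.]
[280. 332.]
[313. 396.]
```

View pics/c3.png

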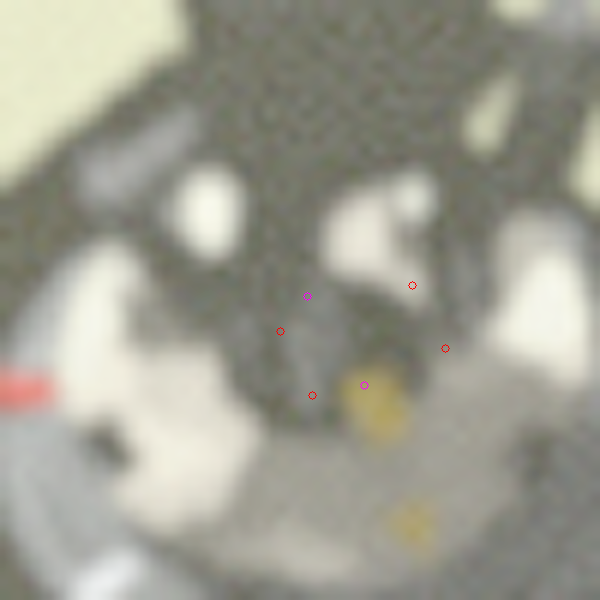

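```bash
sed -i 's/AX=.*/AX=np.array([.5422,-.0498])/' d.py; python3 d.py .5645 -.0143 .413 57.7
```

```text
t 4.33 p [ 0.5658 -0.013   0.452 ] phi 57.45 tilt [-0.0072  0.0008] r 0.0437 ang 57.27 open 0.0352
F [ 1.2 -0.6 -0. ] rad 0.2 ccw -1.3 Mz -0.0 q6 27.0
shift [-0.0017 -0.0002  0.039 ] turn [-0.37  0.18 -0.25]
```

Request:
drive_tool(steps=[[-0.001, 0, 0.006, -0.2, 0.1, -0.1], [-0.001, 0, 0.006, -0.2, 0.1, -0.1], [0, 0, 0.006, 0, 0, 0], [0, 0, 0.006, 0, 0, 0], [0, 0, 0.006, 0, 0, 0], [0, 0, 0.005, 0, 0, 0], [0, 0, 0.003, 0, 0, 0], [0, 0, 0, 0, 0, 0], [0, 0, 0, 0, 0, 0], [0, 0, 0, 0, 0, 0]])

```text
clock: 5.17
position: [0.5642, -0.015, 0.4096]
tcp_rot: [0.876, 0.482, 0.0, 0.0]
ft_force: [-0.4, -0.0, 0.5]
opening: 0.0351
```

```bash
python3 d.py .5645 -.0143 .413 57.7
```

```text
t 5.17 p [ 0.5642 -0.015   0.4096] phi 57.66 tilt [ 0.0008 -0.0001] r 0.0412 ang 57.69 open 0.0351
F [-0.4 -0.   0.5] rad -0.3 ccw 0.3 Mz 0.08 q6 26.0
shift [ 0.0007 -0.0001 -0.0034] turn [ 0.04 -0.02 -0.04]
```

Request:
drive_tool(steps=[[0, 0, -0.002, 0, 0, 0], [0, 0, -0.001, 0, 0, 0], [0, 0, 0, 0, 0, 0], [0, 0, 0, 0, 0, 0], [0, 0, 0, 0, 0, 0], [0, 0, 0, 0, 0, 0], [0, 0, 0, 0, 0, 0], [0, 0, 0, 0, 0, 0], [0, 0, 0, 0, 0, 0], [0, 0, 0, 0, 0, 0]], grip=-1)

```text
clock: 6.0
position: [0.5645, -0.0151, 0.4131]
tcp_rot: [0.876, 0.482, 0.001, 0.001]
ft_force: [0.5, -0.2, -1.3]
opening: 0.0107
```

```bash
python3 d.py .5645 -.0143 .413 57.7
```

```text
t 6.0 p [ 0.5645 -0.0151  0.4131] phi 57.69 tilt [ 0.002  -0.0005] r 0.0413 ang 57.27 open 0.0107
F [ 0.5 -0.2 -1.3] rad 0.1 ccw -0.6 Mz 0.05 q6 26.0
shift [ 0.0006 -0.0004  0.0001] turn [ 0.11 -0.04 -0.01]
```

Request:
drive_tool(steps=[[0, 0.0007, 0, 0, 0, 1], [0, 0.0015, 0, 0, 0, 2], [0, 0.0015, 0, 0, 0, 2], [0, 0.0015, 0, 0, 0, 2], [0, 0.0015, 0, 0, 0, 2], [0, 0.0015, 0, 0, 0, 2], [0, 0.0015, 0, 0, 0, 2], [0, 0.0015, 0, 0, 0, 2], [0, 0.0007, 0, 0, 0, 1], [0, 0, 0, 0, 0, 0]])

```text
clock: 6.83
position: [0.5735, -0.0222, 0.413]
tcp_rot: [0.937, 0.35, -0.001, 0.0]
ft_force: [1.1, -0.3, -1.1]
opening: 0.0106
```

```bash
python3 d.py .5645 -.0143 .413 57.7
```

```text
t 6.83 p [ 0.5735 -0.0222  0.413 ] phi 40.97 tilt [-0.0008 -0.001 ] r 0.0417 ang 41.36 open 0.0106
F [ 1.1 -0.3 -1.1] rad 0.6 ccw -0.9 Mz 0.17 q6 43.0
shift [-0.0016 -0.0119  0.    ] turn [  0.     0.07 -16.73]
```

Request:
drive_tool(steps=[[0, 0.0011, 0, 0, 0, 1.5], [-0.0001, 0.0022, 0, 0, 0, 3], [-0.0001, 0.0022, 0, 0, 0, 3], [-0.0001, 0.0022, 0, 0, 0, 3], [-0.0001, 0.0022, 0, 0, 0, 3], [-0.0001, 0.0022, 0, 0, 0, 3], [-0.0001, 0.0022, 0, 0, 0, 3], [0, 0.0011, 0, 0, 0, 1.5], [0, 0, 0, 0, 0, 0], [0, 0, 0, 0, 0, 0]])

```text
clock: 7.67
position: [0.581, -0.0351, 0.413]
tcp_rot: [0.986, 0.168, -0.0, -0.0]
ft_force: [-0.0, -0.1, -1.6]
opening: 0.0108
```

```bash
python3 d.py .5841 -.0513 .413 -2
```

```text
t 7.67 p [ 0.581  -0.0351  0.413 ] phi 19.36 tilt [-0.001  0.   ] r 0.0415 ang 20.76 open 0.0108
F [-0.  -0.1 -1.6] rad -0.1 ccw -0.1 Mz 0.06 q6 63.0
shift [-0.0025  0.0163  0.    ] turn [-1.000e-02  5.000e-02  2.136e+01]
```

Request:
drive_tool(steps=[[0, 0.0012, 0, 0, 0, 1.5], [-0.0001, 0.0023, 0, 0, 0, 3], [-0.0001, 0.0023, 0, 0, 0, 3], [-0.0001, 0.0023, 0, 0, 0, 3], [-0.0001, 0.0023, 0, 0, 0, 3], [-0.0001, 0.0023, 0, 0, 0, 3], [-0.0001, 0.0023, 0, 0, 0, 3], [0, 0.0011, 0, 0, 0, 1], [0, 0, 0, 0, 0, 0], [0, 0, 0, 0, 0, 0]])

```text
clock: 8.5
position: [0.5832, -0.0498, 0.4131]
tcp_rot: [1.0, -0.018, -0.0, -0.001]
ft_force: [0.5, 0.6, -1.1]
opening: 0.0108
```

```bash
python3 d.py .5841 -.0513 .413 -2
python3 - <<'E'
from h import *
t=save('top','t3.png')[195:255,330:390];s=save('scene','s3.png')[180:240,240:300]
g=np.hstack([cv2.resize(x,(400,400),interpolation=cv2.INTER_CUBIC) for x in(t,s)])[:,:,::-1]
cv2.imwrite('pics/c4.png',(255*(g/255.)**.6))
E
```

```text
t 8.5 p [ 0.5832 -0.0498  0.4131] phi -2.08 tilt [-0.0004  0.0024] r 0.041 ang -0.03 open 0.0108
F [ 0.5  0.6 -1.1] rad 0.5 ccw 0.6 Mz 0.12 q6 83.0
shift [0.0009 0.0014 0.0001] turn [-0.14  0.03 -0.08][ WARN:0@5.853] global loadsave.cpp:1063 imwrite_ Unsupported depth image for selected encoder is fallbacked to CV_8U.
```

View pics/c4.png

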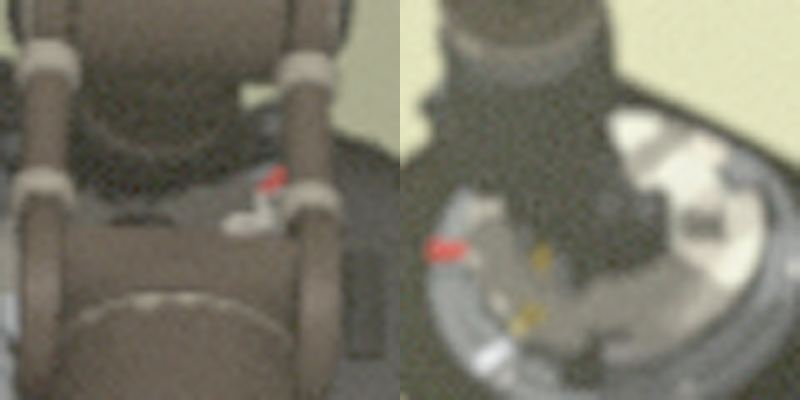

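Request:
drive_tool(steps=[[0.0004, 0.0007, 0, 0, 0, 0], [0.0003, 0.0005, 0.001, 0, 0, 0], [0, 0, 0.001, 0, 0, 0], [0, 0, 0.001, 0, 0, 0], [0, 0, 0, 0, 0, 0], [0, 0, 0, 0, 0, 0], [0, 0, 0, 0, 0, 0], [0, 0, 0, 0, 0, 0], [0, 0, 0, 0, 0, 0], [0, 0, 0, 0, 0, 0]])

```text
clock: 9.43
position: [0.5834, -0.0501, 0.413]
tcp_rot: [1.0, -0.017, -0.001, -0.002]
ft_force: [-1.6, 2.3, 3.1]
opening: 0.0108
```

```bash
python3 d.py .5841 -.0513 .410 -2
```

```text
t 9.43 p [ 0.5834 -0.0501  0.413 ] phi -2.0 tilt [-0.0015  0.0041] r 0.0412 ang -0.46 open 0.0108
F [-1.6  2.3  3.1] rad -1.7 ccw 2.3 Mz 0.11 q6 83.0
shift [0.0007 0.0012 0.003 ] turn [-0.23  0.09 -0.  ]
```

Request:
drive_tool(steps=[[0.0004, 0.0007, 0.001, 0, 0, 0], [0, 0, 0.002, 0, 0, 0], [0, 0, 0.002, 0, 0, 0], [0, 0, 0.002, 0, 0, 0], [0, 0, 0.002, 0, 0, 0], [0, 0, 0.002, 0, 0, 0], [0, 0, 0.002, 0, 0, 0], [0, 0, 0.002, 0, 0, 0], [0, 0, 0.002, 0, 0, 0], [0, 0, 0.002, 0, 0, 0]])

```text
clock: 10.27
position: [0.5834, -0.0503, 0.4109]
tcp_rot: [1.0, -0.017, -0.0, -0.002]
ft_force: [-4.7, 1.9, 8.3]
opening: 0.0109
```

```bash
python3 d.py .5841 -.0513 .410 -2
```

```text
t 10.27 p [ 0.5834 -0.0503  0.4109] phi -1.98 tilt [-0.0009  0.0046] r 0.0412 ang -0.63 open 0.0109
F [-4.7  1.9  8.3] rad -4.7 ccw 1.7 Mz 0.13 q6 83.0
shift [0.0007 0.001  0.0009] turn [-0.26  0.06  0.02]
```

Request:
drive_tool(steps=[[0, 0, 0.003, 0, 0, 0], [0, 0, 0.003, 0, 0, 0], [0, 0, 0.003, 0, 0, 0], [0, 0, 0.003, 0, 0, 0], [0, 0, 0, 0, 0, 0], [0, 0, 0, 0, 0, 0], [0, 0, 0, 0, 0, 0], [0, 0, 0.003, 0, 0, 0], [0, 0, 0.003, 0, 0, 0], [0, 0, 0.003, 0, 0, 0]])

```text
clock: 11.1
position: [0.5831, -0.0501, 0.4108]
tcp_rot: [1.0, -0.017, 0.001, -0.002]
ft_force: [-7.9, 2.1, 17.7]
opening: 0.0108
```

```bash
python3 d.py .5841 -.0513 .410 -2
```

```text
t 11.1 p [ 0.5831 -0.0501  0.4108] phi -1.97 tilt [0.0011 0.0037] r 0.041 ang -0.43 open 0.0108
F [-7.9  2.1 17.7] rad -7.9 ccw 1.9 Mz 0.0 q6 83.0
shift [0.001  0.0012 0.0008] turn [-0.22 -0.06  0.03]
```

Request:
drive_tool(steps=[[0, 0, -0.002, 0, 0, 0], [0, 0.001, -0.001, -0.1, 0, 1.3], [0, 0.0012, 0, -0.1, 0, 1.4], [0, 0.0012, 0, 0, 0, 1.4], [0, 0.0003, 0, 0, 0, 0.3], [0, 0, 0.001, 0, 0, 0], [0, 0, 0.002, 0, 0, 0], [0, 0, 0.0025, 0, 0, 0], [0, 0, 0.0025, 0, 0, 0], [0, 0, 0.0025, 0, 0, 0]])

```text
clock: 11.93
position: [0.5831, -0.0532, 0.4108]
tcp_rot: [0.998, -0.06, -0.0, -0.001]
ft_force: [-6.4, 2.9, 13.2]
opening: 0.0106
```

```bash
python3 d.py .584 -.0541 .410 -6
```

```text
t 11.93 p [ 0.5831 -0.0532  0.4108] phi -6.84 tilt [-0.0002  0.0029] r 0.0411 ang -4.7 open 0.0106
F [-6.4  2.9 13.2] rad -6.7 ccw 2.1 Mz 0.18 q6 87.0
shift [0.001  0.0008 0.0008] turn [-0.16  0.03 -0.84]
```

Request:
drive_tool(steps=[[0, 0, -0.002, 0, 0, 0], [0, 0.0009, -0.001, -0.1, 0, 1.1], [0, 0.001, 0, 0, 0, 1.2], [0, 0.001, 0, 0, 0, 1.1], [0, 0.0003, 0, 0, 0, 0], [0, 0, 0.001, 0, 0, 0], [0, 0, 0.002, 0, 0, 0], [0, 0, 0.0025, 0, 0, 0], [0, 0, 0.0025, 0, 0, 0], [0, 0, 0.0025, 0, 0, 0]])

```text
clock: 12.77
position: [0.5828, -0.0559, 0.4095]
tcp_rot: [0.996, -0.093, -0.0, -0.002]
ft_force: [-4.6, 3.3, 10.8]
opening: 0.0106
```

```bash
python3 d.py .584 -.0541 .410 -10
```

```text
t 12.77 p [ 0.5828 -0.0559  0.4095] phi -10.71 tilt [-0.0005  0.0035] r 0.041 ang -8.62 open 0.0106
F [-4.6  3.3 10.8] rad -5.2 ccw 2.4 Mz 0.13 q6 91.0
shift [ 0.0009 -0.002  -0.0005] turn [-0.19  0.07 -0.71]
```

Request:
drive_tool(steps=[[0, 0, 0.0025, 0, 0, 0], [0, 0, 0.0025, 0, 0, 0], [0, 0, 0.0025, 0, 0, 0], [0, 0, 0.0025, 0, 0, 0], [0, 0, 0.0025, 0, 0, 0], [0, 0, 0.0025, 0, 0, 0], [0, 0, 0.0025, 0, 0, 0], [0, 0, 0.0025, 0, 0, 0], [0, 0, 0.0025, 0, 0, 0], [0, 0, 0.0025, 0, 0, 0]])

```text
clock: 13.6
position: [0.5825, -0.0558, 0.406]
tcp_rot: [0.996, -0.094, 0.0, -0.001]
ft_force: [-6.3, 3.7, 10.7]
opening: 0.0108
```

```bash
python3 d.py .584 -.0541 .398 -10
```

```text
t 13.6 p [ 0.5825 -0.0558  0.406 ] phi -10.73 tilt [0.0012 0.0026] r 0.0407 ang -8.46 open 0.0108
F [-6.3  3.7 10.7] rad -6.9 ccw 2.5 Mz 0.18 q6 91.0
shift [ 0.0012 -0.0019  0.008 ] turn [-0.16 -0.04 -0.73]
```

Request:
drive_tool(steps=[[0, 0, 0.0035, 0, 0, 0], [0, 0, 0.0035, 0, 0, 0], [0, 0, 0.0035, 0, 0, 0], [0, 0, 0.0035, 0, 0, 0], [0, 0, 0.0035, 0, 0, 0], [0, 0, 0.0035, 0, 0, 0], [0, 0, 0.0035, 0, 0, 0], [0, 0, 0.0035, 0, 0, 0], [0, 0, 0.0035, 0, 0, 0], [0, 0, 0.0035, 0, 0, 0]])

```text
clock: 14.43
position: [0.5822, -0.0556, 0.4004]
tcp_rot: [0.996, -0.094, 0.001, -0.001]
ft_force: [-7.2, 4.5, 14.6]
opening: 0.0109
```

```bash
python3 d.py .584 -.0541 .398 -10
```

```text
t 14.43 p [ 0.5822 -0.0556  0.4004] phi -10.74 tilt [0.003  0.0016] r 0.0405 ang -8.3 open 0.0109
F [-7.2  4.5 14.6] rad -7.9 ccw 3.1 Mz 0.14 q6 91.0
shift [ 0.0014 -0.0018  0.0024] turn [-0.12 -0.15 -0.74]
```

Request:
drive_tool(steps=[[0, 0, 0.004, 0, 0, 0], [0, 0, 0.004, 0, 0, 0], [0, 0, 0.004, 0, 0, 0], [0, 0, 0.004, 0, 0, 0], [0, 0, 0.0045, 0, 0, 0], [0, 0, 0.0045, 0, 0, 0], [0, 0, 0.0045, 0, 0, 0], [0, 0, 0.0045, 0, 0, 0], [0, 0, 0.0045, 0, 0, 0], [0, 0, 0.0045, 0, 0, 0]])

```text
clock: 15.27
position: [0.5821, -0.0555, 0.3978]
tcp_rot: [0.996, -0.094, 0.002, -0.0]
ft_force: [-9.3, 3.7, 18.6]
opening: 0.0105
```

```bash
python3 d.py .584 -.0541 .398 -10
```

```text
t 15.27 p [ 0.5821 -0.0555  0.3978] phi -10.74 tilt [0.0046 0.0005] r 0.0403 ang -8.09 open 0.0105
F [-9.3  3.7 18.6] rad -9.9 ccw 1.9 Mz 0.13 q6 91.0
shift [ 0.0017 -0.0017 -0.0002] turn [-0.07 -0.25 -0.74]
```

Request:
drive_tool(steps=[[0, 0.0008, 0.0045, 0, -0.05, 1], [0, 0.0016, 0.0045, 0, -0.05, 2], [0, 0.0016, 0.0045, 0, -0.05, 2], [0, 0.0016, 0.0045, 0, -0.05, 2], [0, 0.0016, 0.0045, 0, -0.05, 2], [0, 0.0016, 0.0045, 0, -0.05, 2], [0, 0.0016, 0.0045, 0, -0.05, 2], [0, 0.0016, 0.0045, 0, 0, 2], [0, 0.0016, 0.0045, 0, 0, 2], [0, 0.0016, 0.0045, 0, 0, 2]])

```text
clock: 16.1
position: [0.5774, -0.0684, 0.3977]
tcp_rot: [0.965, -0.262, 0.002, -0.002]
ft_force: [-8.9, 5.1, 18.8]
opening: 0.0109
```

```bash
python3 d.py .5761 -.0745 .398 -37
```

```text
t 16.1 p [ 0.5774 -0.0684  0.3977] phi -30.42 tilt [0.0047 0.0032] r 0.0398 ang -27.77 open 0.0109
F [-8.9  5.1 18.8] rad -10.3 ccw -0.1 Mz 0.22 q6 109.0
shift [ 0.002   0.006  -0.0003] turn [-0.3  -0.13  6.58]
```

Request:
drive_tool(steps=[[0.0001, 0.0018, 0.0045, -0.05, -0.05, 2], [0.0001, 0.0018, 0.0045, -0.05, -0.05, 2], [0.0001, 0.0018, 0.0045, -0.05, -0.05, 2], [0.0001, 0.0018, 0.0045, -0.05, -0.05, 2], [0.0001, 0.0018, 0.0045, -0.05, 0, 2], [0, 0.0018, 0.0045, -0.05, 0, 2], [0, 0.0018, 0.0045, 0, 0, 2], [0, 0.0018, 0.0045, 0, 0, 2], [0, 0.0018, 0.0045, 0, 0, 2], [0, 0.0018, 0.0045, 0, 0, 2]])

```text
clock: 16.93
position: [0.5679, -0.0792, 0.3977]
tcp_rot: [0.903, -0.43, 0.003, -0.004]
ft_force: [-7.8, 5.9, 19.0]
opening: 0.0103
```

```bash
python3 d.py .5626 -.0870 .398 -61
```

```text
t 16.93 p [ 0.5679 -0.0792  0.3977] phi -50.99 tilt [0.0087 0.0044] r 0.039 ang -48.83 open 0.0103
F [-7.8  5.9 19. ] rad -9.5 ccw -2.3 Mz 0.34 q6 128.0
shift [ 0.0028  0.009  -0.0004] turn [-0.56 -0.07 10.01]
```

Request:
drive_tool(steps=[[0.0001, 0.0014, 0.0045, -0.1, 0, 1.5], [0.0001, 0.0014, 0.0045, -0.1, 0, 1.5], [0.0001, 0.0014, 0.0045, -0.1, 0, 1.5], [0.0001, 0.0014, 0.0045, -0.1, 0, 1.5], [0, 0.0011, 0.0045, -0.1, 0, 1.2], [0, 0.0011, 0.0045, -0.1, 0, 1.2], [0, 0.0011, 0.0045, 0, 0, 1.2], [0, 0.0011, 0.0045, 0, 0, 1.2], [0, 0.0011, 0.0045, 0, 0, 1.2], [0, 0.0011, 0.0045, 0, 0, 1.2]])

```text
clock: 17.77
position: [0.5613, -0.0823, 0.3977]
tcp_rot: [0.849, -0.529, 0.007, -0.004]
ft_force: [-6.2, 6.7, 18.8]
opening: 0.0105
```

```bash
python3 d.py .5626 -.0870 .398 -61
```

```text
t 17.77 p [ 0.5613 -0.0823  0.3977] phi -63.86 tilt [0.0158 0.0003] r 0.0377 ang -59.61 open 0.0105
F [-6.2  6.7 18.8] rad -8.7 ccw -2.6 Mz 1.43 q6 141.0
shift [ 0.0048  0.0009 -0.0003] turn [-0.81 -0.4  -2.86]
```

Request:
drive_tool(steps=[[0, 0.0015, 0.0045, -0.2, -0.1, 0], [0, 0.002, 0.0045, -0.2, -0.1, 0], [0, 0.002, 0.0045, -0.2, -0.1, 0], [0, 0.0025, 0.0045, -0.1, -0.1, 0], [0, 0.0025, 0.0045, 0, 0, 0], [0, 0.0025, 0.0045, 0, 0, 0], [0, 0.0025, 0.0045, 0, 0, 0], [0, 0.003, 0.0045, 0, 0, 0], [0, 0.003, 0.0045, 0, 0, 0], [0, 0.003, 0.0045, 0, 0, 0]])

```text
clock: 18.6
position: [0.5544, -0.0838, 0.3976]
tcp_rot: [0.858, -0.513, 0.022, -0.018]
ft_force: [0.4, 9.3, 17.2]
opening: 0.0107
```

```bash
python3 d.py .5626 -.0870 .398 -61
python3 - <<'E'
from h import *
s=save('scene','s4.png')[185:245,240:300]
g=(255*(s[:,:,::-1]/255.)**.6).astype('uint8');cv2.imwrite('pics/c5.png',cv2.resize(g,(500,500),interpolation=cv2.INTER_CUBIC))
E
```

```text
t 18.6 p [ 0.5544 -0.0838  0.3976] phi -61.79 tilt [0.0562 0.0091] r 0.0362 ang -70.22 open 0.0107
F [ 0.4  9.3 17.2] rad -8.0 ccw 4.8 Mz 0.56 q6 138.0
shift [ 0.0067 -0.0057 -0.    ] turn [-3.08 -1.09 -0.76]
```

View pics/c5.png

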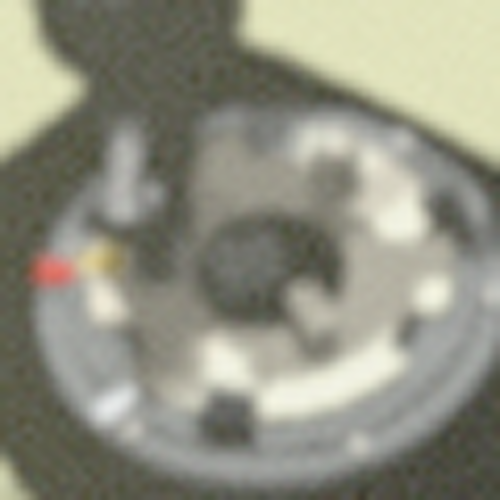

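Request:
drive_tool(steps=[[0, 0, 0, 0, 0, 0], [0, 0, 0, 0, 0, 0], [0, 0, 0, 0, 0, 0], [0, 0, 0, 0, 0, 0], [0, 0, 0, 0, 0, 0], [0, 0, 0, 0, 0, 0], [0, 0, 0, 0, 0, 0], [0, 0, 0, 0, 0, 0], [0, 0, 0, 0, 0, 0], [0, 0, 0, 0, 0, 0]], grip=-0.25)

```text
clock: 19.48
position: [0.5552, -0.0872, 0.3968]
tcp_rot: [0.857, -0.514, 0.026, -0.016]
ft_force: [0.1, 1.0, 0.5]
opening: 0.0321
```

```bash
python3 d.py .5626 -.0870 .398 -61
```

```text
t 19.48 p [ 0.5552 -0.0872  0.3968] phi -61.93 tilt [0.06   0.0008] r 0.0396 ang -70.87 open 0.0321
F [0.1 1.  0.5] rad -0.8 ccw 0.6 Mz -0.02 q6 138.0
shift [ 0.0034 -0.0067 -0.0007] turn [-3.04 -1.6  -0.89]
```

Request:
drive_tool(steps=[[0, 0, -0.004, 0, 0, 0], [0, 0, -0.007, 0, 0, 0], [0, 0, -0.008, 0, 0, 0], [0, 0, -0.01, 0, 0, 0], [0, 0, -0.012, 0, 0, 0], [0, 0, -0.015, 0, 0, 0], [0, 0, -0.02, 0, 0, 0], [0, 0, -0.025, 0, 0, 0], [0, 0, -0.03, 0, 0, 0], [0, 0, -0.02, 0, 0, 0]])

```text
clock: 20.32
position: [0.544, -0.0867, 0.5554]
tcp_rot: [0.858, -0.514, 0.022, -0.014]
ft_force: [-0.2, -0.1, 0.1]
opening: 0.0324
```

Request:
drive_tool(steps=[[-0.01, 0.01, -0.01, 0, 0, 0], [-0.02, 0.02, 0, 0, 0, 0], [-0.02, 0.025, 0, 0, 0, 0], [-0.02, 0.025, 0, 0, 0, 0], [-0.02, 0.025, 0, 0, 0, 0], [-0.02, 0.025, 0, 0, 0, 0], [-0.02, 0.025, 0, 0, 0, 0], [-0.02, 0.025, 0, 0, 0, 0], [-0.01, 0.01, 0, 0, 0, 0], [0, 0, 0, 0, 0, 0]])

```text
clock: 21.15
position: [0.2892, -0.0326, 0.5688]
tcp_rot: [0.857, -0.513, 0.04, -0.02]
ft_force: [-0.1, -0.6, -0.5]
opening: 0.0315
```

```bash
python3 d.py
python3 - <<'E'
from h import *
t=save('top','t5.png')[200:275,313:388];s=save('scene','s5.png')[180:255,235:310]
cv2.imwrite('pics/c6.png',np.hstack([cv2.resize(x,(400,400),interpolation=cv2.INTER_CUBIC) for x in(t,s)])[:,:,::-1])
for q in['ring_arrow','locked_mark','lug_arrow']:print(q,pin(q,'top'),pin(q,'scene'))
AX=np.array([.5422,-.0498])
for a in(-60,-55): print(a,[((proj(n,np.r_[AX+.073*np.array([np.cos(np.radians(a)),np.sin(np.radians(a))]),.223])-o)*5.333).round() for n,o in(('top',[313,200]),('scene',[235,180]))])
E
```

```text
t 21.15 p [ 0.2892 -0.0326  0.5688] phi -61.92 tilt [ 0.0893 -0.0078] r 0.2536 ang 176.1 open 0.0315
F [-0.1 -0.6 -0.5] rad 0.4 ccw -0.4 Mz -0.02 q6 136.0
ring_arrow [([370.5, 224.9], 0.87), ([353.6, 249.2], 0.33)] [([247.9, 215.0], 0.59)]
locked_mark [([372.3, 223.1], 0.91)] [([249.4, 216.2], 0.73)]
lug_arrow [([361.4, 227.5], 0.61)] [([257.5, 212.9], 0.56)]
-60 [array([302., 121.]), array([ 68., 183.])]
-55 [array([295., 113.]), array([ 67., 192.])]
```

View pics/c6.png

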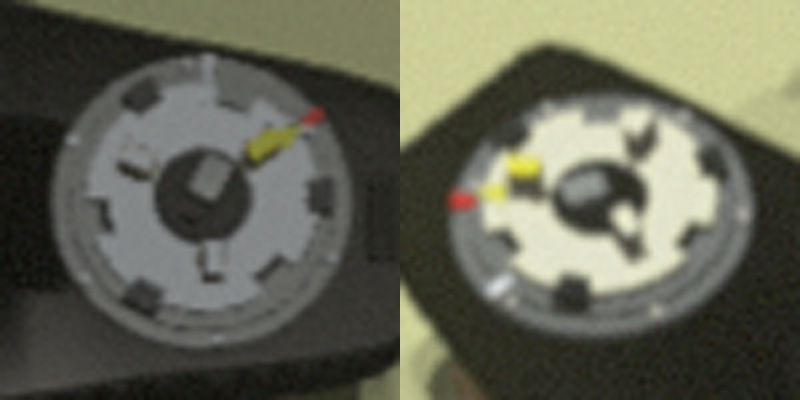

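The arrow tip meets the red mark in both views, at crop positions (305,125) in the top view and (485,195) in the scene view. All three dark hooks lie over the plate and the ring has stayed down, so I'm handing in.

```bash
python3 -c "
from h import *
print(finish_job())"
```

```text
the job is handed in; nothing more can be done
None
```

The lock ring is home under its three hooks with the arrow at the red mark. I handed the job in at about 21 s of the 64 s allowed.

- **Finding the gap:** I gripped the yellow lug and turned the ring clockwise. A light push at about 8° and then 3° before the white mark landed hard after about 2 mm, with at most 18 N at the wrist. About 4° further on, close to the white mark, the ring dropped.
- **Seating and locking:** I pushed it down 15 mm at up to about 19 N, kept that push on, and turned it to its stop. Then I let go and lifted clear.
- **Last checks:** In both camera views the arrow tip meets the red mark, and the three hooks show over the plate. The ring stayed down after release, and the gripper touches nothing.
- **Not clean:** At the stop I pushed on sideways to make sure it was there. This tilted the gripper about 3° on the lug, with under 20 N at the wrist at the end of the push. My axis estimate was also 2 to 3 mm unsure, so I judged the stop by the resistance and the pictures, not by the computed angle.
- **Not checked:** I did not look again at the paint tin, tape roll and brush at the end. The arm never went down near them.

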